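# Reject the stained tablet, then hold a sound one over the basin with tongs

## Task

The bleach tablets on the tray must not be touched with the gripper, so pick up the tongs and work with them only: first drop the brown, stained tablet into the green waste caddy, then take either one of the two sound blue-and-white tablets in the tongs and hold it still above the middle of the dark basin, clear above its rim, ready for the soak. Finish while still gripping the tongs with the tablet in them; leave the other sound tablet on the tray and do not disturb the dropper bottle and the polish tin at the back.

Things in the scene. Friction and masses are not known exactly. Their poses are not given: they have to be found in the camera images.
- tongs: spring kitchen tongs lying on edge, 230 mm long, 30 mm high, 120 g: two steel arms from a hinge to scalloped teal heads, black rubber hand grips half way. Origin: on the underside, midway between the grips when open, near the centre of mass; x points to the heads, y to the left arm, z up. The body is the left arm with the hinge. Hinge 92 mm behind the origin, heads' hollows 110 mm ahead
- tongs_jaw (a joint): angle of the right arm squeezed toward the left, rad: 0 open (72 mm between the heads' hollows), about 0.17 closed on a tablet, 0.30 fully closed. A spring opens the arms: squeezing at the grips takes about 6.5 N at first, 10 N when closed on a tablet; grip with 25 to 30 N then. The heads move 2.2 times as far as the grips
- hinge (a point): the tongs' hinge axis, 15 mm above their underside
- grip_left (a point): outer face of the left hand grip, at its middle, 15 mm above the underside. The grips are 42 mm long, 24 mm high (3 to 27 mm above the underside) and measure 64 mm over both when open, about 48 mm closed on a tablet. Squeezed to 61 mm the open tongs can be carried; eased back to 61 mm they open again in the hand
- grip_right (a point): outer face of the right hand grip, at its middle; the gripper's fingers go outside these two points
- head_left (a point): bottom of the hollow of the left head, 15 mm above the tongs' underside; the head is 36 mm long, 30 mm high and 6 mm thick and its ends stand 5 mm further in
- head_right (a point): the same of the right head; a tablet belongs midway between these two points
- tray: grey drip tray, fixed, 76 x 240 mm, rim 8 mm high, with three raised round white seats (42 mm across, tops 12 mm above the worktop) 80 mm apart along its y; origin under its centre on the worktop, long side along y
- stained: brown blotched tablet, spoilt by damp, disc 36 mm across and 20 mm high, 30 g, lying flat on one of the three seats; origin at the centre of its underside
- tablet_a: sound tablet, white with a blue upper half, same size, on another seat; origin at the centre of its underside
- tablet_b: another sound tablet, the same in every way
- caddy: round green open waste caddy, fixed, 80 mm high, 144 mm across inside at the mouth, 112 mm inside at the bottom, floor 4 mm thick; origin under its centre on the worktop
- basin: dark round basin standing on the worktop, fixed, 345 mm across the rim, rim 93 mm high; origin under its centre
- stain_dropper: small brown dropper bottle, 33 mm across and 102 mm high, loose, standing at the back, behind the tray and the basin's edge; origin at the centre of its underside
- polish_tin: round tin with a tan lid, 65 mm across and 29 mm high, loose, standing at the back, behind the tray and the basin's edge; origin at the centre of its underside
Mind the look-alikes: they are no part of the job. What is shaped like the tablet_b but orange, purple or yellow is not meant.

How it is judged:
By the outcome, as a careful person would: the job done as asked, in the order asked, and still so for the second after the job is handed in, while the arm keeps its last pose, push and grip.
It also fails if it takes over 51 s, if anything falls off the work surface, if the arm or the gripper's body presses on something with over 40 N, if the wrist force passes 120 N, or if a joint passes its speed limit or range.

## Robot

A 6-joint arm with a two-finger parallel gripper is mounted at the origin on a cart in front of the work surface, level with it; the furniture and walls round the work are solid. World frame = base frame: x ahead of the robot, y to its left, z up, the work surface at z = 0. Lengths are in m, angles in rad, forces in N, time in s.
With the tool pointing down it reaches from about 0.35 to 0.775 m from the base axis. Payload 5.5 kg.
Tool frame: the origin (TCP) lies at the very end of the fingers, on their centre line; the grasp point (between the pads) lies env.hold_point_z behind it (env.hold_point_z is the distance from the TCP to the grasp point, in m); z points along the fingers, y is the line along which they close (so a half turn about z gives the same grasp; the last joint's range is limited). The gripper opens to 85 mm and grips with 20 to 120 N. Pads are 22 mm wide; open, the fingers measure 114 mm over their backs; the gripper's body (76 mm by 85 mm) begins 54 mm behind the grasp point. The pads swing forward as they close: fully open they stand 13 mm farther back than shut.
Start: joints at [1.191, 0.313, 0.046, 1.304, 0, 1.431], TCP at [0.137, 0.559, 0.231] pointing down, gripper open.
Joint ranges: [-2.76, 2.76], [-0.86, 1.69], [-1.03, 1.26], [-2.2, 2.34], [-1.47, 1.5], [-3.14, 3.14]. Speed limits (rad/s): [2.57, 2.57, 3.14, 3.14, 3.14, 3.14].

## Interface

Orientations are given as a unit quaternion [w, x, y, z].
In Python, from workcell import env gives the robot as it stands.
- The arm moves only by the tool carry_out, never from a script. Its argument "steps" is a list of rows, each a list of 3 entries, a list of its own where there are three numbers: the turn, a rotation vector about the tool's x, y, z in degrees, then the shift along the tool's x, y, z in cm, then the closure in counts, from 0 (fully open) to 255 (shut). A call has exactly 8 rows; each row is the pose to reach, as a shift and turn from the pose commanded when the call began, along the tool's axes at that moment; what a row does not reach only later rows make up. A row lasts 1/8 s, in which the tool goes at most 62.5 mm and 10.7 degrees, less where a joint would pass 70% of its speed; a pose out of reach is approached as far as the arm can. A call with a gripper value outside its range is refused whole. The fingers move at their own pace and stop on an object; "force" is the grip in N (left out, the last holds). Time passes only in rows, so rows that repeat a pose let the fingers close, or fill a call up. It gives the time, the measured TCP pose, the force, the opening and the grip force at its end, in the units of the state.
- env.get_state(): the state, without advancing time (a new reading comes with each control period).
- env.read_camera(name): name is "scene" or "top"; returns (picture, depth): 420x560x3 uint8, red, green, blue; 420x560 float32, m along the optical axis (not along the pixel's ray), 0 where there is no reading.
- env.get_calibration(name): a dict with "fx", "fy", "cx", "cy" (pixels), "origin" and "orientation" of the camera in the world. Camera axes: x right, y up, looking along -z (the intrinsics and any distortion apply to the point x, -y, -z); pixel columns grow to the right and rows downward; lengths in m; the calibration is good to about 2 mm. A picture is of the moment at which its call begins. get_calibration takes no time and is no camera call.
- env.hand_in(): hands the job in; it is judged then, once.
The state is a dict: "clock": time; "joint_pos": joint angles; "qvel": joint speeds; "tau": joint torques, N m; "tcp_pos": TCP position; "orientation": TCP orientation; "wrist_force": force on the tool from outside, world axes, zero at the start; "ft_torque": the same for the moment, N m; "finger_gap": finger opening in m; "grip_force": force on a finger pad.
Only numpy, scipy, OpenCV 4.12 (cv2) and the standard library are available. Lean on these libraries where they do the work, as an engineer would, in place of code of your own. Each camera call takes 0.05 s, during which the arm holds its last target. There are 200 camera calls.

## Working session

There is one attempt and no reset: what is moved stays moved. The work goes in short steps, Python scripts to look and compute and a tool call to move; the robot and the scene stay as the last step left them, time stands still between calls to the robot, and variables do not carry over. Pictures are saved under pics/ and viewed, at most 10 in all, crops included, and the job is handed in when it is done.

Besides the shell and the picture viewer there is one more tool, called after "Call:" by a JSON object that holds its "name" and its "arguments". carry_out: Moves the arm, as the interface text tells. Its arguments: {"type":"object","properties":{"steps":{"type":"array","items":{"type":"array"}},"force":{"type":"number"}},"required":["steps"]}

```bash
ls; mkdir -p pics; python3 - <<'E'
from workcell import env
import cv2,numpy as np
s=env.get_state();print(s,env.hold_point_z)
for n in("scene","top"):
    p,d=env.read_camera(n);np.savez(f"{n}0.npz",p=p,d=d);cv2.imwrite(f"pics/{n}0.png",p[:,:,::-1]);print(n,env.get_calibration(n))
E
```

```text
pics
{'clock': 0.0, 'joint_pos': array([1.19139241e+00, 3.14033658e-01, 4.49517726e-02, 1.30356034e+00,
       2.25130654e-05, 1.43123167e+00]), 'qvel': array([-0.00011389, -0.00188707,  0.00051486,  0.00065954,  0.00069236,
       -0.00181214]), 'tau': array([-3.64337839e-04, -4.80622065e+01,  2.98535371e+01,  1.93651300e-02,
        1.44396716e-05,  1.35828739e-05]), 'tcp_pos': array([0.13638288, 0.55807061, 0.2303788 ]), 'orientation': array([-2.47691859e-04,  1.19632374e-01,  9.92817830e-01, -8.89162465e-04]), 'wrist_force': array([-0.14095142,  0.62023903,  0.12374349]), 'ft_torque': array([-0.01212099, -0.04283482, -0.03093696]), 'grip_force': 0.0, 'finger_gap': 0.08562177282634606} 0.0187
scene {'fx': 517.5107855683193, 'fy': 517.5107855683193, 'cx': 276.85654723278174, 'cy': 207.1234992504194, 'origin': array([ 0.13723628, -0.801929  ,  0.82925649]), 'orientation': array([ 0.87649933,  0.40790973, -0.09900319, -0.2357052 ])}
top {'fx': 467.4462469760946, 'fy': 467.4462469760946, 'cx': 276.2061926860983, 'cy': 209.69120593385927, 'origin': array([0.50588755, 0.01359146, 1.19346037]), 'orientation': array([-0.70218142, -0.01348892,  0.01619931,  0.71168595])}
```

View pics/top0.png

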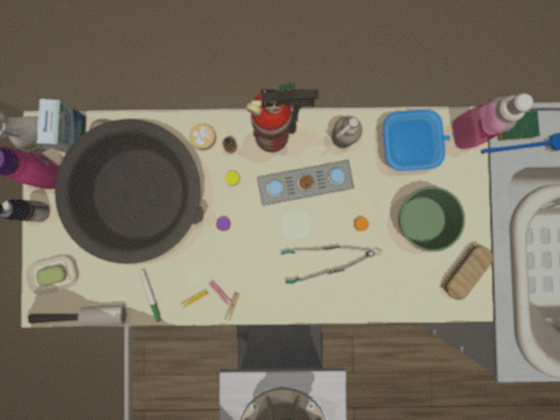

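View pics/scene0.png

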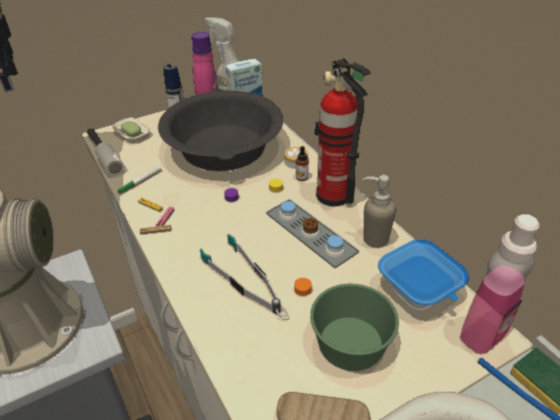

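The top view has world +x up and +y left. It shows:
- Tongs: hinge about (370,252), heads about (287,251) and (292,280).
- Tray: sound tablets at about (275,188) and (337,176), with the brown one between them at (306,182).
- Caddy: (432,218). Basin: (130,190).
- Dropper and tin: (230,144) and (202,136).
- Look-alikes: yellow (232,178), purple (223,224) and orange (361,224). None of these fit, because the tablets meant are the brown and blue ones on the tray seats.

Next I measure these and enlarge one crop to confirm.

```bash
cat > h.py <<'E'
import numpy as np,cv2
from workcell import env
from scipy.spatial.transform import Rotation as R
def rot(q): return R.from_quat(np.r_[q[1:],q[0]])
def ray(n,uv):
    c=env.get_calibration(n);u,v=uv
    d=rot(c["orientation"]).apply([(u-c["cx"])/c["fx"],-(v-c["cy"])/c["fy"],-1]);return c["origin"],d
def onplane(n,uv,z):
    o,d=ray(n,uv);return o+d*(z-o[2])/d[2]
def tri(a,b):
    (o1,d1),(o2,d2)=ray("top",a),ray("scene",b)
    d1=d1/np.linalg.norm(d1);d2=d2/np.linalg.norm(d2)
    t=np.linalg.lstsq(np.c_[d1,-d2],o2-o1,rcond=None)[0]
    p,q=o1+t[0]*d1,o2+t[1]*d2;return (p+q)/2,np.linalg.norm(p-q)
def blobs(p,lo,hi,roi,amin=12):
    m=cv2.inRange(cv2.cvtColor(p,cv2.COLOR_RGB2HSV),np.array(lo),np.array(hi))
    x0,y0,x1,y1=roi;k=np.zeros_like(m);k[y0:y1,x0:x1]=m[y0:y1,x0:x1]
    n,l,s,c=cv2.connectedComponentsWithStats(k)
    return [(np.round(c[i],1),s[i,4],s[i,:4]) for i in range(1,n) if s[i,4]>=amin]
def delta(pos,yaw,dyn=None):
    """shift (cm) and turn (deg) in present tool axes to TCP pos, tool pointing down, tool-x at world yaw (deg)"""
    s=env.get_state();r=rot(s["orientation"])
    t=R.from_euler("z",yaw,degrees=True)*R.from_euler("y",180,degrees=True)*R.from_euler("z",180,degrees=True)
    print("clock",s["clock"],"tcp",s["tcp_pos"].round(4),"shift",(r.inv().apply(np.array(pos)-s["tcp_pos"])*100).round(2),
      "turn",np.degrees((r.inv()*t).as_rotvec()).round(2),"gap",round(s["finger_gap"],4),"F",s["wrist_force"].round(1),round(s["grip_force"],1))
E
python3 - <<'E'
from h import *
T=np.load("top0.npz")["p"];S=np.load("scene0.npz")["p"]
for n,p,roi,roi2 in(("top",T,(270,235,390,295),(250,155,360,210)),("scene",S,(190,225,300,325),(260,190,360,270))):
    print(n,"teal",blobs(p,(80,90,30),(100,255,255),roi))
    print(n,"black",blobs(p,(0,0,0),(180,255,50),roi))
    print(n,"blue",blobs(p,(100,70,80),(118,255,255),roi2))
    print(n,"brown",blobs(p,(0,90,0),(20,255,140),roi2))
    print(n,"green",blobs(p,(45,50,20),(85,255,255),(390,180,470,255) if n=="top" else (300,280,405,370),100))
print("basin",blobs(T,(0,0,0),(180,255,80),(45,110,215,270),500))
a=cv2.resize(T[150:290,255:385],None,fx=5,fy=4.2)[:,:,::-1]
a=cv2.resize(T[150:290,255:385],(520,560),interpolation=cv2.INTER_CUBIC)[:,:,::-1]
cv2.imwrite("pics/crop.png",a)
E
```

```text
top teal []
top black []
top blue [(array([336.8, 175.2]), np.int32(126), array([331, 169,  13,  13], dtype=int32)), (array([274.6, 187.4]), np.int32(112), array([269, 182,  12,  12], dtype=int32))]
top brown [(array([305.9, 181.6]), np.int32(132), array([300, 176,  13,  13], dtype=int32))]
top green [(array([430.5, 218.2]), np.int32(2885), array([399, 187,  65,  64], dtype=int32))]
scene teal [(array([231.8, 240.9]), np.int32(60), array([228, 235,   8,  15], dtype=int32)), (array([204.8, 256.6]), np.int32(55), array([201, 250,   9,  13], dtype=int32))]
scene black [(array([236.8, 285.8]), np.int32(68), array([230, 279,  14,  15], dtype=int32)), (array([275.7, 307. ]), np.int32(22), array([273, 305,   7,   7], dtype=int32))]
scene blue [(array([287.9, 206.4]), np.int32(124), array([281, 201,  15,  11], dtype=int32)), (array([334.6, 241.5]), np.int32(156), array([327, 236,  16,  12], dtype=int32))]
scene brown [(array([332.2, 194.4]), np.int32(269), array([317, 190,  30,  11], dtype=int32)), (array([310.1, 224.9]), np.int32(185), array([303, 218,  15,  15], dtype=int32))]
scene green [(array([353.5, 324.9]), np.int32(5691), array([311, 284,  87,  86], dtype=int32))]
basin [(array([122. , 187.5]), np.int32(14672), array([ 55, 110, 140, 152], dtype=int32))]
```

View pics/crop.png

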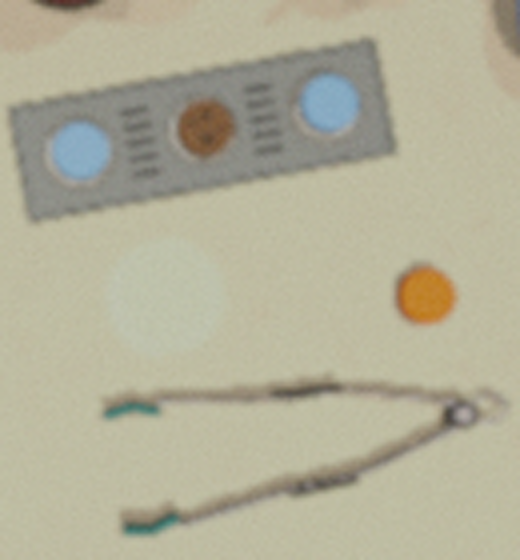

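The crop shows the brown tablet at crop (206,128), between the two blue ones at (80,152) and (328,102). The orange disc at (425,295) is off the tray and not meant. For the tongs, the hinge is at crop (461,414), the grips at (307,389) and (322,484), and the heads at (131,404) and (150,522).

```bash
cat > m.py <<'E'
from h import *
c=lambda x,y:(255+x/4-.375,150+y/4-.375)
T=np.load("top0.npz");D=T["d"]
P={k:onplane("top",c(*v),z) for k,v,z in(("hR",(131,404),.03),("hL",(150,522),.03),("gR",(307,388),.027),("gL",(322,484),.027),("hinge",(461,414),.03))}
for k,v in P.items(): print(k,v.round(4))
hm=(P["hR"]+P["hL"])/2;gm=(P["gR"]+P["gL"])/2
for a,b in((hm,P["hinge"]),(gm,P["hinge"]),(hm,gm)):
    d=(a-b)[:2];print("dist",np.linalg.norm(d).round(4),"ang",np.degrees(np.arctan2(d[1],d[0])).round(2))
print("seps",np.linalg.norm(P["hR"]-P["hL"]),np.linalg.norm(P["gR"]-P["gL"]))
hs=[tri((287.4,250.6),(231.8,240.9)),tri((292.1,280.1),(204.8,256.6)),tri((335.1,270.6),(236.8,285.8)),tri((369.9,253.1),(275.7,307))]
for h in hs: print("tri",h[0].round(4),round(h[1],4))
for k,a,b in(("A(337)",(336.8,175.2),(334.6,241.5)),("B(275)",(274.6,187.4),(287.9,206.4)),("brown",(305.9,181.6),(310.1,224.9))):
    print(k,onplane("top",a,.032).round(4),tri(a,b)[0].round(4),"gap",tri(a,b)[1].round(4))
p=T["p"];hsv=cv2.cvtColor(p,cv2.COLOR_RGB2HSV)
o,_=ray("top",(0,0))
def plane_pts(roi,zlo,zhi):
    x0,y0,x1,y1=roi;out=[]
    for v in range(y0,y1):
        for u in range(x0,x1):
            if D[v,u]>0:
                oo,d=ray("top",(u,v));q=oo+d*D[v,u]
                if zlo<q[2]<zhi: out.append(q)
    return np.array(out)
for n,roi,z in(("caddy",(390,180,472,258),.08),("basin",(45,110,215,272),.093)):
    q=plane_pts(roi,z-.008,z+.008);(x,y),r=cv2.minEnclosingCircle(q[:,:2].astype(np.float32))
    A=np.c_[2*q[:,:2],np.ones(len(q))];s=np.linalg.lstsq(A,(q[:,:2]**2).sum(1),rcond=None)[0]
    print(n,len(q),"enc",round(x,4),round(y,4),round(r,4),"fit",s[:2].round(4),np.sqrt(s[2]+s[0]**2+s[1]**2).round(4))
q=plane_pts((278,205,312,243),-1,1);print("pale disc z",q[:,2].min(),q[:,2].max())
for n,roi in(("dropper",(222,136,238,152)),("tin",(188,122,216,150)),("ext",(240,95,320,150))):
    q=plane_pts(roi,.015,1);print(n,q.min(0).round(3),q.max(0).round(3))
E
python3 m.py
```

```text
hR [ 0.4527 -0.0175  0.03  ]
hL [ 0.3797 -0.0282  0.03  ]
gR [ 0.461  -0.1273  0.027 ]
gL [ 0.4014 -0.1356  0.027 ]
hinge [ 0.4437 -0.2223  0.03  ]
dist 0.2013 ang 97.85
dist 0.0917 ang 97.84
dist 0.1096 ang 97.86
seps 0.07376630509021113 0.060179765407879636
tri [ 0.4509 -0.0173  0.02  ] 0.003
tri [ 0.3783 -0.0286  0.0176] 0.0003
tri [ 0.4012 -0.1373  0.0157] 0.0018
tri [ 0.4436 -0.2257  0.0152] 0.0015
A(337) [ 0.6388 -0.1436  0.032 ] [ 0.6395 -0.1441  0.0302] gap 0.0012
B(275) [0.6103 0.0121 0.032 ] [0.6114 0.0116 0.0305] gap 0.0021
brown [ 0.6238 -0.0662  0.032 ] [ 0.6249 -0.0669  0.026 ] gap 0.0011Traceback (most recent call last):
  File "m.py", line 25, in <module>
    q=plane_pts(roi,z-.008,z+.008);(x,y),r=cv2.minEnclosingCircle(q[:,:2].astype(np.float32))
  File "m.py", line 21, in plane_pts
    oo,d=ray("top",(u,v));q=oo+d*D[v,u]
         ~~~^^^^^^^^^^^^^
  File "h.py", line 6, in ray
    c=env.get_calibration(n);u,v=uv
ValueError: time passes only in moves, steps and waits
```

```bash
sed -i 's/^def ray/C={n:env.get_calibration(n) for n in ("top","scene")}\ndef ray/; s/c=env.get_calibration(n);u,v=uv/c=C[n];u,v=uv/' h.py; python3 m.py|tail -6; python3 -c "
from h import *
delta([.4312,-.1315,.12],97.85-180)"
```

```text
caddy 722 enc 0.5269 -0.3632 0.0794 fit [ 0.5268 -0.3615] 0.0743
basin 6210 enc 0.6376 0.3613 0.207 fit [0.6046 0.3608] 0.1583
pale disc z -0.007899050481092074 0.007934594491087354
dropper [0.703 0.107 0.017] [0.736 0.14  0.104]
tin [0.712 0.16  0.016] [0.776 0.223 0.037]
ext [ 0.702 -0.103  0.016] [0.821 0.097 0.376]
clock 0.1 tcp [0.1364 0.5581 0.2305] shift [-45.02 -59.97  11.13] turn [-5.0000e-02 -1.0000e-01 -1.1159e+02] gap 0.0859 F [ 0.1 -0.8 -0.5] 0.0
```

Call:
{"name": "carry_out", "arguments": {"steps": [[[0,0,-7],[-4.2,-3.5,0],0],[[0,0,-14],[-8.5,-7.1,0],0],[[0,0,-21],[-12.8,-10.7,0],0],[[0,0,-28],[-17.0,-14.2,0],0],[[0,0,-35],[-21.3,-17.8,0],0],[[0,0,-42],[-25.6,-21.3,0],0],[[0,0,-49],[-29.9,-24.9,0],0],[[0,0,-56],[-34.1,-28.5,0],0]], "force": 30}}

```text
clock: 1.1
tcp_pos: [0.4008, 0.1991, 0.2311]
orientation: [-0.0, -0.362, 0.932, 0.0]
wrist_force: [0.1, 0.5, -0.5]
finger_gap: 0.0852
grip_force: 0.0
```

```bash
python3 - <<'E'
from h import *
delta([.4312,-.1315,.10],97.85-180)
T=np.load("top0.npz")["p"]
m=cv2.inRange(cv2.cvtColor(T,cv2.COLOR_RGB2HSV),np.array((0,0,0)),np.array((180,255,85)));k=np.zeros_like(m);k[115:268,50:200]=m[115:268,50:200]
k=cv2.morphologyEx(k,cv2.MORPH_OPEN,cv2.getStructuringElement(2,(41,41)))
cs=max(cv2.findContours(k,0,1)[0],key=cv2.contourArea)
e=cv2.fitEllipse(cs);print(e,cv2.boundingRect(cs),onplane("top",e[0],.093))
c=max(cv2.findContours(cv2.inRange(cv2.cvtColor(T[180:260,390:470],cv2.COLOR_RGB2HSV),np.array((45,50,20)),np.array((85,255,255))),0,1)[0],key=cv2.contourArea)
e=cv2.fitEllipse(c);print(e,onplane("top",(e[0][0]+390,e[0][1]+180),.08))
E
```

```text
clock 1.1 tcp [0.4008 0.1991 0.2311] shift [ 20.09 -26.43  13.11] turn [ 1.000e-02  1.000e-02 -5.536e+01] gap 0.0852 F [ 0.1  0.5 -0.5] 0.0
((120.41436004638672, 189.03749084472656), (128.30389404296875, 136.9390411376953), 173.33383178710938) (55, 120, 131, 138) [0.60574097 0.37570853 0.093     ]
((41.625125885009766, 38.67601013183594), (62.09878158569336, 63.345340728759766), 121.33587646484375) [ 0.5262365  -0.36134971  0.08      ]
```

Call:
{"name": "carry_out", "arguments": {"steps": [[[0,0,-7],[2.5,-3.3,1.0],0],[[0,0,-14],[5.0,-6.6,2.5],0],[[0,0,-21],[7.5,-9.9,4.0],0],[[0,0,-28],[10.0,-13.2,6.0],0],[[0,0,-35],[12.5,-16.5,8.0],0],[[0,0,-42],[15.1,-19.8,10.0],0],[[0,0,-49],[17.6,-23.1,12.0],0],[[0,0,-55.4],[20.1,-26.4,13.1],0]]}}

```text
clock: 2.1
tcp_pos: [0.428, -0.1308, 0.099]
orientation: [0.0, 0.754, -0.657, -0.001]
wrist_force: [0.9, 0.3, 1.0]
finger_gap: 0.0852
grip_force: 0.0
```

```bash
python3 - <<'E'
from h import *
delta([.4312,-.1315,.006],97.85-180)
E
```

```text
clock 2.1 tcp [ 0.428  -0.1308  0.099 ] shift [ 0.13 -0.32  9.3 ] turn [0.08 0.07 0.01] gap 0.0852 F [0.9 0.3 1. ] 0.0
```

Call:
{"name": "carry_out", "arguments": {"steps": [[[0,0,0],[0,0,3],0],[[0,0,0],[0,0,6],0],[[0,0,0],[0,0,8.0],0],[[0,0,0],[0,0,9.0],0],[[0,0,0],[0,0,9.7],0],[[0,0,0],[0,0,9.7],50],[[0,0,0],[0,0,9.7],50],[[0,0,0],[0,0,9.7],50]]}}

```text
clock: 3.1
tcp_pos: [0.4294, -0.13, 0.0039]
orientation: [-0.0, 0.753, -0.658, 0.001]
wrist_force: [0.3, -0.1, 0.3]
finger_gap: 0.0687
grip_force: 0.0
```

```bash
python3 - <<'E'
from h import *
delta([.4312,-.1315,-.002],97.85-180)
p,d=env.read_camera("scene");cv2.imwrite("pics/g1.png",cv2.resize(p[200:340,170:310],(560,560),interpolation=2)[:,:,::-1])
E
```

```text
clock 3.1 tcp [ 0.4294 -0.13    0.0039] shift [ 0.17 -0.16  0.59] turn [-0.06 -0.04 -0.19] gap 0.0687 F [ 0.3 -0.1  0.3] 0.0
```

View pics/g1.png

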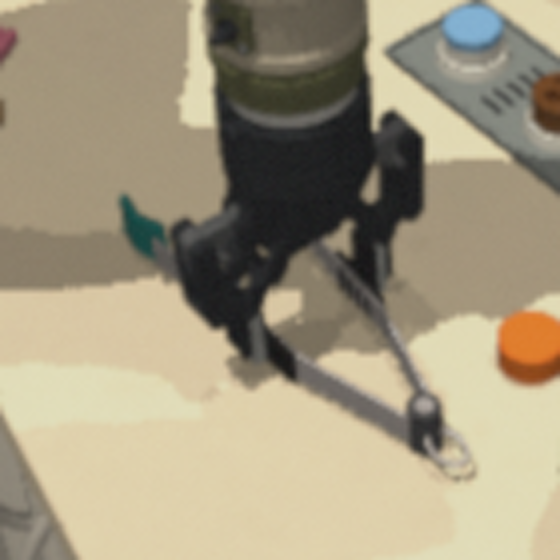

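The crop shows the fingers straddling both grips, the left one at about (255,330) and the right one at about (375,270), with the hinge free at (425,420). I lower a little further and then squeeze lightly.

Call:
{"name": "carry_out", "arguments": {"steps": [[[0,0,0],[0.1,-0.1,0.2],50],[[0,0,0],[0.2,-0.2,0.4],50],[[0,0,0],[0.2,-0.2,0.5],60],[[0,0,0],[0.2,-0.2,0.5],66],[[0,0,0],[0.2,-0.2,0.5],72],[[0,0,0],[0.2,-0.2,0.5],74],[[0,0,0],[0.2,-0.2,0.5],74],[[0,0,0],[0.2,-0.2,0.5],74]], "force": 30}}

```text
clock: 4.15
tcp_pos: [0.4308, -0.1314, -0.0011]
orientation: [0.0, 0.753, -0.658, -0.0]
wrist_force: [-3.1, 0.4, 9.5]
finger_gap: 0.0609
grip_force: 10.8
```

```bash
python3 - <<'E'
from h import *
delta([.4312,-.1315,-.002],97.85-180)
E
```

```text
clock 4.15 tcp [ 0.4308 -0.1314 -0.0011] shift [ 0.01 -0.04  0.09] turn [ 0.03 -0.01 -0.14] gap 0.0609 F [-3.1  0.4  9.5] 10.8
```

Call:
{"name": "carry_out", "arguments": {"steps": [[[0,0,0],[0,0,-0.5],76],[[0,0,0],[0,0,-1.5],76],[[0,0,0],[0,0,-3.0],76],[[0,0,0],[0,0,-5],76],[[0,0,0],[0,0,-7],76],[[0,0,0],[0,0,-9],76],[[0,0,0],[0,0,-10],76],[[0,0,0],[0,0,-10],76]]}}

```text
clock: 5.15
tcp_pos: [0.4317, -0.1318, 0.0989]
orientation: [-0.0, 0.753, -0.658, 0.001]
wrist_force: [0.4, -0.4, -1.3]
finger_gap: 0.0599
grip_force: 6.8
```

```bash
python3 - <<'E'
from h import *
delta([.4312,-.1315,.10],97.85-180)
p,d=env.read_camera("scene");cv2.imwrite("pics/g2.png",cv2.resize(p[150:340,150:340],(570,570),interpolation=2)[:,:,::-1])
np.savez("g2.npz",p=p,d=d)
t,d=env.read_camera("top");cv2.imwrite("pics/g2t.png",t[:,:,::-1]);np.savez("g2t.npz",p=t,d=d)
print(blobs(p,(80,90,30),(100,255,255),(150,150,340,340)),blobs(t,(80,60,30),(100,255,255),(240,220,400,310)))
E
```

```text
clock 5.15 tcp [ 0.4317 -0.1318  0.0989] shift [-0.03  0.05 -0.11] turn [-0.08 -0.04 -0.19] gap 0.0599 F [ 0.4 -0.4 -1.3] 6.8
[(array([202.1, 222.1]), np.int32(61), array([198, 215,  10,  14], dtype=int32))] [(array([292.8, 284.1]), np.int32(18), array([287, 282,  13,   4], dtype=int32))]
```

View pics/g2.png

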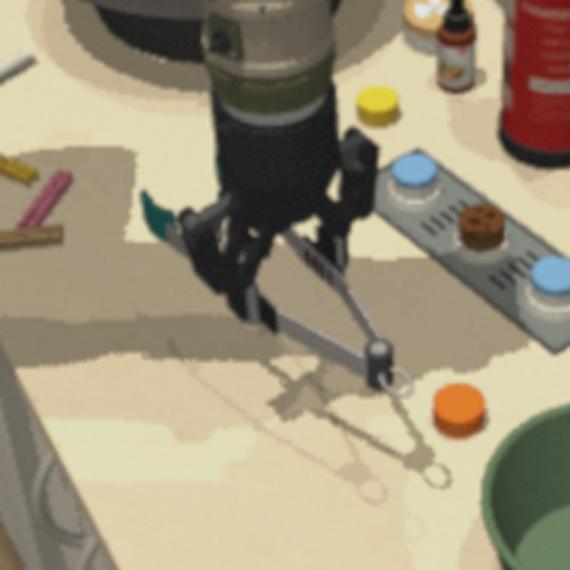

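The tongs are lifted. The hinge is at crop (378,365), the left head at (155,215), and the wrist reads -1.3 N, which matches 120 g. Next I check the pitch.

```bash
python3 - <<'E'
from h import *
t=np.load("g2t.npz")["p"]
print("headL",tri((292.8,283),(202.1,222.1)))
for z in(.09,.10,.11,.115,.12,.13): print(z,"headL",onplane("scene",(202.1,222.1),z).round(4),"hinge",onplane("scene",(276,271.7),z).round(4))
cv2.imwrite("pics/g3.png",cv2.resize(t[225:305,265:385],(780,520),interpolation=2)[:,:,::-1])
E
```

```text
headL (array([ 0.38325856, -0.02697879,  0.1154416 ]), np.float64(0.0018832688452919562))
0.09 headL [3.929e-01 2.000e-04 9.000e-02] hinge [ 0.4587 -0.2048  0.09  ]
0.1 headL [ 0.3894 -0.0107  0.1   ] hinge [ 0.4543 -0.2129  0.1   ]
0.11 headL [ 0.386  -0.0215  0.11  ] hinge [ 0.45  -0.221  0.11 ]
0.115 headL [ 0.3842 -0.0269  0.115 ] hinge [ 0.4478 -0.225   0.115 ]
0.12 headL [ 0.3825 -0.0324  0.12  ] hinge [ 0.4456 -0.2291  0.12  ]
0.13 headL [ 0.3791 -0.0432  0.13  ] hinge [ 0.4413 -0.2371  0.13  ]
```

View pics/g3.png

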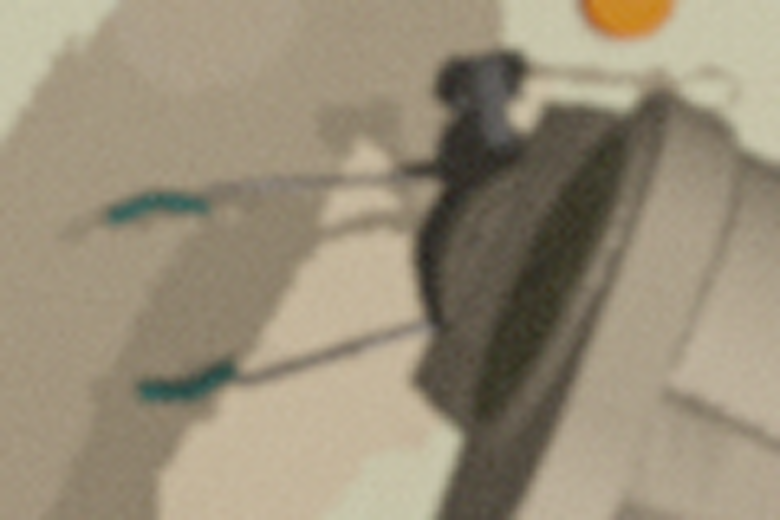

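Top crop: the heads are at (158,205) and (187,383), with both arms clear. Triangulation puts the head's mid-height at 0.115 m, so the tongs are level and the underside is about TCP + 1 mm.

```bash
python3 - <<'E'
from h import *
s=env.get_state();tcp=s["tcp_pos"]
R_=onplane("top",(265+158/6.5-.4,225+205/6.5-.4),.128);L_=onplane("top",(265+187/6.5-.4,225+383/6.5-.4),.128)
m=(R_+L_)/2;d=m-tcp;print(R_,L_,np.linalg.norm(R_-L_),d,np.linalg.norm(d[:2]),np.degrees(np.arctan2(d[1],d[0])),"tool yaw",rot(s["orientation"]).as_matrix()[:,0])
r=rot(s["orientation"]);print("head mid in tool",r.inv().apply(d))
th=np.radians(10.4);b=np.array([.6242,-.066])
p=b-.11*np.array([np.cos(th),np.sin(th)]);print("tcp target",p)
delta([p[0],p[1],.10],10.4-180)
E
```

```text
[ 0.44462162 -0.01822454  0.128     ] [ 0.38262324 -0.02743017  0.128     ] 0.0626780913816047 [-0.0172049   0.10851345  0.03022756] 0.10986891060531148 99.00930112056409 tool yaw [ 1.33270826e-01 -9.91079517e-01 -5.27523927e-04]
head mid in tool [-0.10985432  0.00260606 -0.03016821]
tcp target [ 0.51600714 -0.08585711]
clock 5.25 tcp [ 0.4308 -0.1313  0.0978] shift [-3.37 -9.05 -0.23] turn [5.000e-02 0.000e+00 8.726e+01] gap 0.06 F [-0.5  0.1 -1.3] 6.8
```

Call:
{"name": "carry_out", "arguments": {"steps": [[[0,0,6],[-0.3,-1.0,-0.2],76],[[0,0,14],[-0.7,-2.0,-0.2],76],[[0,0,23],[-1.1,-3.2,-0.2],76],[[0,0,32],[-1.5,-4.4,-0.2],76],[[0,0,41],[-1.9,-5.6,-0.2],76],[[0,0,50],[-2.3,-6.8,-0.2],76],[[0,0,58],[-2.7,-8.0,-0.2],76],[[0,0,65],[-3.1,-9.05,-0.2],76]]}}

```text
clock: 6.25
tcp_pos: [0.5164, -0.0883, 0.099]
orientation: [-0.001, -0.279, 0.96, 0.001]
wrist_force: [-0.1, 0.8, -1.5]
finger_gap: 0.0603
grip_force: 6.8
```

Call:
{"name": "carry_out", "arguments": {"steps": [[[0,0,7],[0,0,0],76],[[0,0,13],[0,0,0],76],[[0,0,18],[0,0,0],76],[[0,0,22.3],[0,0,0.5],76],[[0,0,22.3],[0,0,1.5],76],[[0,0,22.3],[0,0,2.5],76],[[0,0,22.3],[0,0,3.5],76],[[0,0,22.3],[0,0,3.5],76]]}}

```text
clock: 7.25
tcp_pos: [0.5158, -0.0884, 0.064]
orientation: [-0.001, -0.09, 0.996, 0.001]
wrist_force: [0.0, 0.5, -1.4]
finger_gap: 0.06
grip_force: 6.8
```

```bash
python3 - <<'E'
from h import *
delta([.5165,-.0884,.015],10.4-180)
t,d=env.read_camera("top");p,d=env.read_camera("scene")
a=cv2.resize(t[140:240,240:380],(560,400),interpolation=2);b=cv2.resize(p[180:290,240:380],(560,440),interpolation=2)
cv2.imwrite("pics/b1.png",cv2.resize(np.vstack([a,b])[:,:,::-1],(400,600)))
print(blobs(t,(78,60,30),(100,255,255),(240,140,400,240),6),blobs(p,(80,90,30),(100,255,255),(200,150,380,300)))
E
```

```text
clock 7.25 tcp [ 0.5158 -0.0884  0.064 ] shift [-0.08 -0.02  4.9 ] turn [ 0.07 -0.12 -0.02] gap 0.06 F [ 0.   0.5 -1.4] 6.8
[(array([320.6, 176.8]), np.int32(39), array([318, 170,   5,  15], dtype=int32)), (array([294.4, 182.6]), np.int32(30), array([293, 176,   5,  14], dtype=int32))] [(array([300.4, 199.5]), np.int32(90), array([295, 193,  11,  15], dtype=int32)), (array([320.9, 212.7]), np.int32(90), array([315, 204,  12,  16], dtype=int32))]
```

View pics/b1.png

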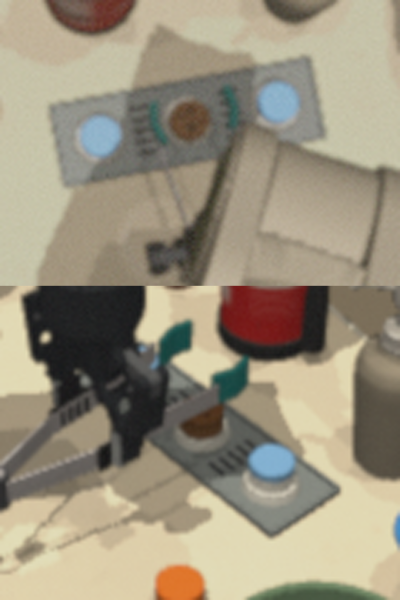

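In the top half, the heads at (155,120) and (230,105) straddle the brown tablet at (190,120). I check the midpoint numerically.

```bash
python3 - <<'E'
from h import *
a=onplane("top",(320.6,176.8),.092);b=onplane("top",(294.4,182.6),.092)
print(a,b,(a+b)/2, np.linalg.norm(a-b)); print(tri((320.6,176.8),(320.9,212.7)),tri((294.4,182.6),(300.4,199.5)))
E
```

```text
[ 0.62861966 -0.09703458  0.092     ] [ 0.61566757 -0.03482709  0.092     ] [ 0.62214362 -0.06593083  0.092     ] 0.06354155513832664
(array([ 0.63055226, -0.09839146,  0.08410331]), np.float64(0.002363407084348378)) (array([ 0.61717677, -0.03553239,  0.0828418 ]), np.float64(0.0013298639923423903))
```

Call:
{"name": "carry_out", "arguments": {"steps": [[[0,0,0],[-0.1,0,1.0],76],[[0,0,0],[-0.1,0,2.0],76],[[0,0,0],[-0.1,0,3.0],76],[[0,0,0],[-0.1,0,4.0],76],[[0,0,0],[-0.1,0,4.8],76],[[0,0,0],[-0.1,0,4.8],76],[[0,0,0],[-0.1,0,4.8],76],[[0,0,0],[-0.1,0,4.8],76]]}}

```text
clock: 8.35
tcp_pos: [0.5182, -0.0887, 0.0177]
orientation: [0.0, -0.09, 0.996, -0.0]
wrist_force: [-0.6, -0.4, -1.2]
finger_gap: 0.0601
grip_force: 6.8
```

Call:
{"name": "carry_out", "arguments": {"steps": [[[0,0,0],[0,0,0],84],[[0,0,0],[0,0,0],92],[[0,0,0],[0,0,0],100],[[0,0,0],[0,0,0],108],[[0,0,0],[0,0,0],116],[[0,0,0],[0,0,0],130],[[0,0,0],[0,0,0],140],[[0,0,0],[0,0,0],140]], "force": 28}}

```text
clock: 9.35
tcp_pos: [0.5177, -0.0885, 0.0173]
orientation: [0.0, -0.09, 0.996, 0.0]
wrist_force: [0.4, -0.1, -1.5]
finger_gap: 0.0478
grip_force: 29.4
```

Call:
{"name": "carry_out", "arguments": {"steps": [[[0,0,0],[0,0,-0.5],140],[[0,0,0],[0,0,-1.5],140],[[0,0,0],[0,0,-3],140],[[0,0,0],[0,0,-4.5],140],[[0,0,0],[0,0,-6],140],[[0,0,0],[0,0,-8],140],[[0,0,0],[0,0,-9.5],140],[[0,0,0],[0,0,-10],140]]}}

```text
clock: 10.35
tcp_pos: [0.5184, -0.0888, 0.1187]
orientation: [0.001, -0.09, 0.996, -0.0]
wrist_force: [0.1, -0.3, -1.0]
finger_gap: 0.048
grip_force: 29.4
```

```bash
python3 - <<'E'
from h import *
# caddy: approach angle -25 deg
for th in(-35,-20):
    t=np.radians(th);p=np.array([.5265,-.3615])-.11*np.array([np.cos(t),np.sin(t)]);print(p,np.linalg.norm(p));delta([p[0],p[1],.117],th-180)
t,d=env.read_camera("top");p,d=env.read_camera("scene")
print(blobs(p,(0,90,0),(20,255,140),(260,140,360,270)),blobs(t,(0,90,0),(20,255,140),(250,150,360,215)))
b=cv2.resize(p[150:290,230:380],(600,560),interpolation=2)
cv2.imwrite("pics/b2.png",b[:,:,::-1])
E
```

```text
[ 0.43639328 -0.29840659] 0.5286639620089565
clock 10.35 tcp [ 0.5184 -0.0888  0.1187] shift [ 11.84 -19.14   0.17] turn [-1.000e-02  1.300e-01  4.536e+01] gap 0.048 F [ 0.1 -0.3 -1. ] 29.4
[ 0.42313381 -0.32387778] 0.5328593076372765
clock 10.35 tcp [ 0.5184 -0.0888  0.1187] shift [ 13.61 -21.41   0.17] turn [-2.000e-02  1.200e-01  3.036e+01] gap 0.048 F [ 0.1 -0.3 -1. ] 29.4
[(array([334.3, 168.4]), np.int32(1557), array([318, 140,  34,  61], dtype=int32)), (array([300.6, 160.6]), np.int32(106), array([291, 149,  17,  19], dtype=int32)), (array([299.7, 173.8]), np.int32(23), array([296, 172,   8,   5], dtype=int32)), (array([308.8, 188.3]), np.int32(99), array([304, 184,  15,  12], dtype=int32))] [(array([309. , 176.7]), np.int32(158), array([303, 170,  14,  15], dtype=int32))]
```

View pics/b2.png

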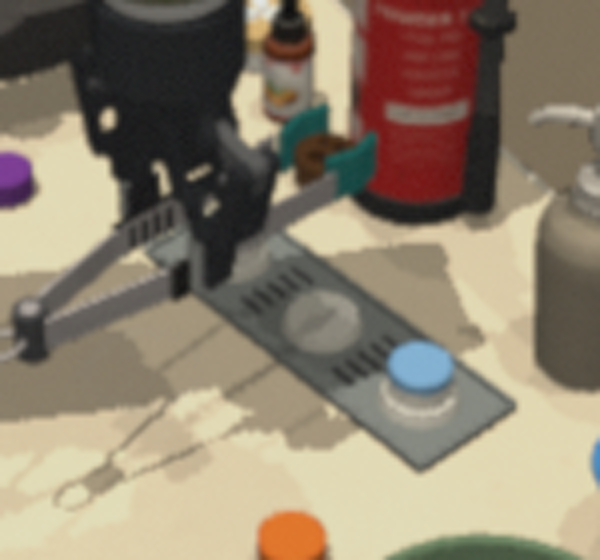

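The brown tablet is in the tongs at crop (325,158), and its seat is empty at (322,320). I move to the caddy.

Call:
{"name": "carry_out", "arguments": {"steps": [[[0,0,2],[1.0,-1.6,0],140],[[0,0,6],[3.0,-4.6,0],140],[[0,0,11],[5.2,-8.2,0],140],[[0,0,16],[7.5,-11.8,0],140],[[0,0,21],[9.7,-15.2,0],140],[[0,0,26],[11.7,-18.4,0],140],[[0,0,29],[13.0,-20.6,0.3],140],[[0,0,30.4],[13.6,-21.4,0.8],140]]}}

```text
clock: 11.45
tcp_pos: [0.4211, -0.3252, 0.1084]
orientation: [-0.0, 0.176, 0.984, 0.0]
wrist_force: [-0.7, -0.4, -1.4]
finger_gap: 0.0478
grip_force: 29.5
```

Call:
{"name": "carry_out", "arguments": {"steps": [[[0,0,0],[0,0,0.5],140],[[0,0,0],[0,0,1.0],140],[[0,0,0],[0,0,1.0],140],[[0,0,0],[0,0,1.0],130],[[0,0,0],[0,0,1.0],115],[[0,0,0],[0,0,1.0],100],[[0,0,0],[0,0,1.0],88],[[0,0,0],[0,0,1.0],76]]}}

```text
clock: 12.45
tcp_pos: [0.4224, -0.3236, 0.0993]
orientation: [0.0, 0.174, 0.985, -0.0]
wrist_force: [-0.1, -0.1, -1.1]
finger_gap: 0.0601
grip_force: 6.8
```

```bash
python3 - <<'E'
from h import *
delta([.4231,-.3239,.117],-20-180)
t,d=env.read_camera("top");p,d=env.read_camera("scene")
a=cv2.resize(t[150:280,360:490],(400,400),interpolation=2);b=cv2.resize(p[240:370,270:400],(400,400),interpolation=2)
cv2.imwrite("pics/c1.png",np.hstack([a,b])[:,:,::-1])
print(blobs(t,(78,60,30),(100,255,255),(360,140,500,270),6))
E
```

```text
clock 12.45 tcp [ 0.4224 -0.3236  0.0993] shift [-0.07 -0.01 -1.77] turn [ 0.    0.01 -0.04] gap 0.0601 F [-0.1 -0.1 -1.1] 6.8
[(array([423. , 214.6]), np.int32(62), array([420, 208,   8,  14], dtype=int32)), (array([450. , 222.8]), np.int32(109), array([444, 215,  12,  16], dtype=int32))]
```

View pics/c1.png

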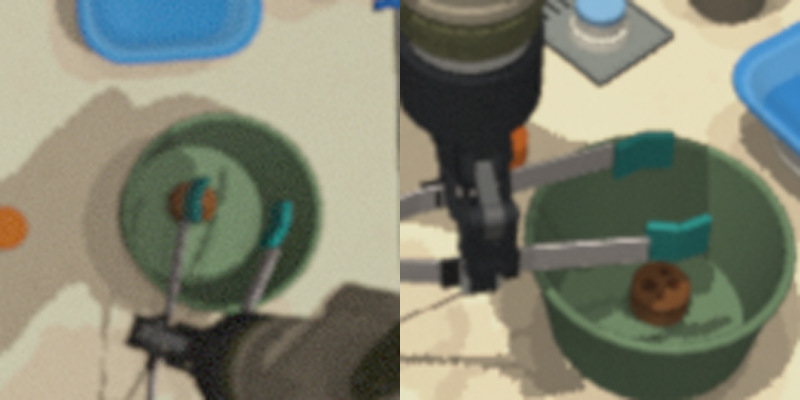

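The brown tablet now lies in the caddy, in the right half at (660,290), and the tongs are empty. Next I go for the sound tablet at top-view pixel (275,187).

```bash
python3 - <<'E'
from h import *
delta([.5035,-.0106,.112],10.4-180)
E
```

```text
clock 12.55 tcp [ 0.4224 -0.3236  0.0993] shift [ 3.11 32.18 -1.27] turn [ 0.000e+00  1.000e-02 -3.045e+01] gap 0.06 F [ 0.2 -0.4 -1.3] 6.8
```

Call:
{"name": "carry_out", "arguments": {"steps": [[[0,0,0],[0.1,1.0,-1.3],76],[[0,0,-3],[0.4,4.5,-1.3],76],[[0,0,-8],[0.9,9.3,-1.3],76],[[0,0,-13],[1.4,14.3,-1.3],76],[[0,0,-18],[1.9,19.3,-1.3],76],[[0,0,-23],[2.4,24.3,-1.3],76],[[0,0,-28],[2.8,29.0,-1.3],76],[[0,0,-30.4],[3.1,32.2,-1.3],76]]}}

```text
clock: 13.55
tcp_pos: [0.504, -0.0078, 0.1134]
orientation: [0.001, -0.092, 0.996, 0.0]
wrist_force: [-0.1, 0.7, -1.2]
finger_gap: 0.06
grip_force: 6.8
```

Call:
{"name": "carry_out", "arguments": {"steps": [[[0,0,0],[0,0,0.5],76],[[0,0,0],[0,0,1.5],76],[[0,0,0],[0,0,2.5],76],[[0,0,0],[0,0,3.5],76],[[0,0,0],[0,0,4.5],76],[[0,0,0],[0,0,5.0],76],[[0,0,0],[0,0,5.0],76],[[0,0,0],[0,0,5.0],76]]}}

```text
clock: 14.55
tcp_pos: [0.5039, -0.0104, 0.0625]
orientation: [0.0, -0.09, 0.996, -0.0]
wrist_force: [-0.1, -0.3, -1.4]
finger_gap: 0.0595
grip_force: 6.8
```

```bash
python3 - <<'E'
from h import *
delta([.5035,-.0106,.018],10.4-180)
t,d=env.read_camera("top");p,d=env.read_camera("scene")
print(blobs(t,(78,60,30),(99,255,255),(230,140,320,240),6),blobs(p,(80,90,30),(100,255,255),(200,140,380,300)))
print(blobs(t,(100,70,80),(118,255,255),(250,155,360,210)))
h=blobs(t,(78,60,30),(99,255,255),(230,140,320,240),20)
print(sum(onplane("top",x[0],s:=env.get_state()["tcp_pos"][2]+.028) for x in h)/len(h))
print([tuple(onplane("top",x[0],.09).round(4)) for x in h])
E
```

```text
clock 14.55 tcp [ 0.5039 -0.0104  0.0625] shift [ 0.05 -0.01  4.45] turn [-0.01  0.03 -0.04] gap 0.0595 F [-0.1 -0.3 -1.4] 6.8
[(array([288.1, 182.3]), np.int32(30), array([286, 176,   5,  14], dtype=int32)), (array([261.5, 187.5]), np.int32(25), array([260, 181,   5,  14], dtype=int32))] [(array([279. , 183.7]), np.int32(80), array([275, 178,   9,  13], dtype=int32)), (array([297.5, 196.2]), np.int32(86), array([292, 190,  11,  14], dtype=int32))]
[(array([336.8, 175.3]), np.int32(125), array([331, 169,  13,  13], dtype=int32)), (array([274.5, 187.7]), np.int32(95), array([269, 182,  12,  12], dtype=int32))]
[0.61095005 0.01157336 0.09069237]
[(np.float64(0.6168), np.float64(-0.02), np.float64(0.09)), (np.float64(0.6053), np.float64(0.0431), np.float64(0.09))]
```

The midpoint matches the tablet to within 1 mm, so I descend and close.

Call:
{"name": "carry_out", "arguments": {"steps": [[[0,0,0],[0,0,1.0],76],[[0,0,0],[0,0,2.0],76],[[0,0,0],[0,0,3.0],76],[[0,0,0],[0,0,3.8],76],[[0,0,0],[0,0,4.4],76],[[0,0,0],[0,0,4.4],76],[[0,0,0],[0,0,4.4],76],[[0,0,0],[0,0,4.4],76]]}}

```text
clock: 15.65
tcp_pos: [0.504, -0.0104, 0.0186]
orientation: [0.0, -0.09, 0.996, -0.0]
wrist_force: [-0.7, 1.0, -1.5]
finger_gap: 0.06
grip_force: 6.8
```

Call:
{"name": "carry_out", "arguments": {"steps": [[[0,0,0],[0,0,0],84],[[0,0,0],[0,0,0],92],[[0,0,0],[0,0,0],100],[[0,0,0],[0,0,0],108],[[0,0,0],[0,0,0],116],[[0,0,0],[0,0,0],130],[[0,0,0],[0,0,0],140],[[0,0,0],[0,0,0],140]], "force": 28}}

```text
clock: 16.65
tcp_pos: [0.5036, -0.0104, 0.0183]
orientation: [0.0, -0.09, 0.996, 0.0]
wrist_force: [0.3, -0.8, -2.0]
finger_gap: 0.0477
grip_force: 29.2
```

Call:
{"name": "carry_out", "arguments": {"steps": [[[0,0,0],[0,0,-0.5],140],[[0,0,0],[0,0,-1.5],140],[[0,0,0],[0,0,-3],140],[[0,0,0],[0,0,-5],140],[[0,0,0],[0,0,-7.5],140],[[0,0,0],[0,0,-10.5],140],[[0,0,0],[0,0,-13],140],[[0,0,0],[0,0,-14],140]]}}

```text
clock: 17.65
tcp_pos: [0.5048, -0.0106, 0.1609]
orientation: [0.002, -0.09, 0.996, -0.0]
wrist_force: [-0.6, 0.2, -1.6]
finger_gap: 0.048
grip_force: 29.2
```

```bash
python3 - <<'E'
from h import *
t,d=env.read_camera("top");p,d=env.read_camera("scene")
s=env.get_state()["tcp_pos"]
for b in blobs(t,(100,70,80),(118,255,255),(250,140,360,210)): print(b, onplane("top",b[0],s[2]+.016)-s)
print("scene",blobs(p,(100,70,80),(118,255,255),(220,100,360,270)))
# basin rim from depth: top surface of rim, points 85..100 mm high, clear of the other things
T=np.load("top0.npz");D=T["d"];c=C["top"];v,u=np.mgrid[0:420,0:560]
X=rot(c["orientation"]).apply(np.stack([(u-c["cx"])/c["fx"]*D,-(v-c["cy"])/c["fy"]*D,-D],-1).reshape(-1,3))+c["origin"];X=X.reshape(420,560,3)
m=((abs(X[...,2]-.09)<.008)&(D>0)).astype(np.uint8);gray=T["p"].max(2);m[gray>95]=0;m[:,:50]=0;m[:,206:]=0
q=X[m>0][:,:2]
ctr=np.array([.603,.358])
for _ in range(8):
    r=np.linalg.norm(q-ctr,axis=1);k=q[abs(r-.1705)<.015]
    ctr=ctr+((1-.169/np.linalg.norm(k-ctr,axis=1))[:,None]*(k-ctr)).mean(0)*2
ang=np.degrees(np.arctan2(*(k-ctr).T[::-1]));print("basin",ctr,len(k),np.histogram(ang,12)[0])
for th in(10.4,30):
    a=np.radians(th);pp=ctr-.11*np.array([np.cos(a),np.sin(a)]);print(th,pp,np.linalg.norm(pp));delta([pp[0],pp[1],.165],th-180)
E
```

```text
(array([336.7, 175.2]), np.int32(127), array([331, 169,  13,  13], dtype=int32)) [ 0.1178769  -0.11336825  0.016     ]
(array([274.4, 181. ]), np.int32(163), array([267, 175,  16,  14], dtype=int32)) [0.10694186 0.02303022 0.016     ]
scene [(array([284.7, 155.9]), np.int32(61), array([280, 152,  12,  10], dtype=int32)), (array([334.6, 241.5]), np.int32(156), array([327, 236,  16,  12], dtype=int32))]
basin [0.60363401 0.35725226] 2752 [220 186 293 176 177 184 208 290 273 256 249 240]
10.4 [0.49544115 0.33739516] 0.5994142371264037
clock 17.75 tcp [ 0.5045 -0.0105  0.1598] shift [-5.37 34.39 -0.54] turn [-0.05  0.15 -0.04] gap 0.0478 F [-0.4  0.8 -1.9] 29.2
30 [0.50837122 0.30225226] 0.5914370022318837
clock 17.75 tcp [ 0.5045 -0.0105  0.1598] shift [-6.01 30.7  -0.54] turn [ -0.08   0.14 -19.64] gap 0.0478 F [-0.4  0.8 -1.9] 29.2
```

Call:
{"name": "carry_out", "arguments": {"steps": [[[0,0,0],[-0.3,2.0,-0.5],140],[[0,0,0],[-1.1,7.0,-0.5],140],[[0,0,0],[-1.9,12.0,-0.5],140],[[0,0,0],[-2.8,17.5,-0.5],140],[[0,0,0],[-3.6,23.0,-0.5],140],[[0,0,0],[-4.5,28.5,-0.5],140],[[0,0,0],[-5.1,32.5,-0.5],140],[[0,0,0],[-5.4,34.1,-0.5],140]]}}

```text
clock: 18.75
tcp_pos: [0.4942, 0.3366, 0.1617]
orientation: [-0.001, -0.092, 0.996, -0.0]
wrist_force: [-0.3, -0.0, -2.0]
finger_gap: 0.0478
grip_force: 29.6
```

Call:
{"name": "carry_out", "arguments": {"steps": [[[0,0,0],[0,0,0],140],[[0,0,0],[0,0,0],140],[[0,0,0],[0,0,0],140],[[0,0,0],[0,0,0],140],[[0,0,0],[0,0,0],140],[[0,0,0],[0,0,0],140],[[0,0,0],[0,0,0],140],[[0,0,0],[0,0,0],140]]}}

```text
clock: 19.75
tcp_pos: [0.4954, 0.3348, 0.1633]
orientation: [0.0, -0.09, 0.996, 0.0]
wrist_force: [0.8, -0.2, -1.8]
finger_gap: 0.0476
grip_force: 29.6
```

```bash
python3 - <<'E'
from h import *
t,d=env.read_camera("top");p,d=env.read_camera("scene")
st=env.get_state();s=st["tcp_pos"];print(s,st["qvel"].round(3))
for b in blobs(t,(100,70,80),(118,255,255),(60,110,360,270)): print(b[0],b[1], onplane("top",b[0],s[2]+.016))
cv2.imwrite("pics/end.png",np.vstack([t[90:290,20:360],p[60:260,120:460]])[:,:,::-1])
E
```

```text
[0.4953828  0.33481711 0.16329465] [-0.001  0.001 -0.002  0.     0.    -0.   ]
[336.9 175.2] 128 [ 0.62192633 -0.12385987  0.17929465]
[115.3 187.2] 193 [0.60206213 0.35841504 0.17929465]
```

View pics/end.png

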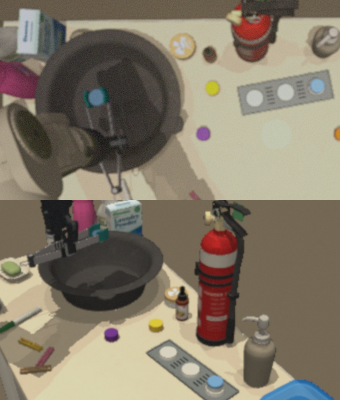

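The last picture shows the blue tablet in the tongs at (96,97), over the basin's middle once parallax is allowed for. It measures (0.602, 0.358) against a basin centre of (0.604, 0.357). The other tablet is on the tray at (318,87), and the dropper and tin are unmoved.

```bash
python3 -c "
from workcell import env
print(env.hand_in())"
```

```text
the job is handed in; nothing more can be done
None
```

The job is handed in at about 20 s of the 51 s allowed: the stained tablet is in the green caddy, and one sound tablet is held still in the tongs over the middle of the basin, about 7 cm above its rim.

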